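# Gauge the depth of the soaking canister and lock the reading

### The job

Take the knobbed lid off the wide steel canister and set it down flat on a clear patch of the counter. Then stand the depth gauge across the middle of the canister's rim, lower its probe gently until it touches bottom, and only then press its lock lever down flat. Leave the gauge standing there with the probe touching bottom and locked, and do not drop or disturb anything else.

Things in the scene. Friction and masses are not known exactly. Their poses are not given: they have to be found in the camera images.
- rim (a point): Centre of the rim plane of the wide steel canister: a fixed, upright, open steel can, 120 mm outside and 112 mm inside diameter, its rim 118 mm above the counter, with a white collar near the top and a white foot of 134 mm diameter. Its axis is vertical through this point. At the start it is closed by the lid.
- bottom (a point): Centre of the top face of the canister's bottom, a flat fixed steel strainer plate, 106 mm across, inside the canister. It lies between 80 and 108 mm below the rim, differently each time; hidden by the lid at first.
- lid: Loose round steel lid, about 0.18 kg, on the canister at first. Origin: centre of its underside, z up. From there: a plug 100 mm across to 6 mm (drops into the mouth, so on the canister the origin lies 6 mm below the rim), a flange 128 mm across from 6 to 12 mm, a neck, a round knob 28 mm across from 20 to 48 mm. On the counter it stands on its plug, origin at height 0.
- gauge: Loose depth gauge, about 0.34 kg. Origin: middle of the underside of its bridge, an aluminium bar 180 (its x) x 26 (y) x 14 mm (z). The probe rod slides along z through the middle, in a collar 20 mm across up to 22 mm above the underside. Black readout box, 40 x 26 mm, at x = -62 mm, up to 32 mm; lock lever on the +x arm. At first the bridge lies across the stand, underside at 70 mm.
- probe_tip (a point): Lower end of the probe, a steel rod 10 mm in diameter with a foot 16 mm across, parallel to the gauge's z and on its middle.
- probe_head (a point): Centre of the probe's head, a dark steel block 24 x 24 mm (sides parallel to the bridge), 28 mm high, on top of the rod, 148 mm above the probe tip. Hold the gauge by it: pinch it across the bridge (along the gauge's y), so that the fingers clear the raised lock lever. The whole gauge can be lifted by it.
- probe (a joint): How far the probe tip reaches below the bridge's underside, in m, 0 to 0.112 (0.005 to 0.025 at the start). It stays where it is left and does not slip under its own or the bridge's weight; sliding it takes about 5 N, so with the bridge resting on the rim the head can be pushed straight down.
- lock (a joint): Lock lever, rad: 0 raised (50 degrees above the bridge), 0.87 pressed flat = locked; above 0.70 counts as locked, it starts at 0 to 0.15. It stays where it is left. About 2 to 3 N straight down on it folds it flat.
- lock_pad (a point): Middle of the upper face of the lock lever, a steel bar 44 x 16 x 5 mm hinged about the gauge's y at x = 32 mm, 19.5 mm above the bridge's underside; this point is 28 mm along it from the hinge. Raised, it points outward and up towards the gauge's +x; flat, it lies along +x with this point at x = 60 mm, 22 mm above the underside.
- stand: Fixed stand of the gauge: grey foot 170 x 64 mm and two white uprights at x = +-74 mm (16 mm by 46 mm), 70 mm high, with lips 6 mm higher at y = +-17 to 22 mm that keep the bridge between them. Origin: under its centre on the counter. The gauge's x lies along the stand's x.
- amber: Bystander: amber bottle, 54 mm across, 110 mm high. Origin under its centre, as for all bystanders.
- tall: Bystander: tall white bottle, 54 mm across, 150 mm high.
- jar: Bystander: clear jar with black cap, 60 mm across, 90 mm high.
- beaker: Bystander: narrow open steel beaker, 72 mm across, 110 mm high (not the canister to gauge).
- gallipot: Bystander: small open steel bowl, 80 mm across, 45 mm high.
- tin: Bystander: low round steel tin with a small knob, 96 mm across, 64 mm high.
- carton: Bystander: white paper carton, 70 x 120 x 50 mm high, the 120 mm along its y.
- strainer: The same strainer plate, 4 mm thick; origin: centre of its underside, 4 mm below bottom.

How it is judged (in metres and radians):
On the way, in this order (a step that is already met when the one before it is completed fails the run):
1. the lid is set down flat on the counter (height (world z) of lid below 0.006 m and angle between lid's own z axis and vertical below 0.1 rad and linear speed of lid below 0.03 m/s), for 0.2 s.
2. the gauge's bridge sits level across the canister's rim and the probe touches bottom, the lock lever still raised (horizontal distance between gauge and rim below 0.03 m and z of gauge in the frame of rim between -0.004 and 0.004 m and angle between gauge's own z axis and vertical below 0.05 rad and z of probe_tip in the frame of bottom below 0.003 m and value of joint lock below 0.45 rad), for 0.2 s.
At the end, for the whole second after the job is handed in: Lid flat on the counter (within 6 mm, tilt < 0.1 rad), at rest; gauge at rest with its bridge on the canister's rim (within 4 mm in height, tilt < 0.05 rad, middle within 30 mm of the axis), probe tip within 3 mm of the bottom, lock lever beyond 0.70 rad (all of step 1 and horizontal distance between gauge and rim below 0.03 m and z of gauge in the frame of rim between -0.004 and 0.004 m and angle between gauge's own z axis and vertical below 0.05 rad and z of probe_tip in the frame of bottom below 0.003 m and value of joint lock above 0.7 rad and linear speed of gauge below 0.03 m/s); the robot touches nothing.
It fails at once if the lever is pressed down (beyond 0.6 rad) while the probe is not touching bottom (value of joint lock above 0.6 rad and z of probe_tip in the frame of bottom above 0.004 m).
It fails at once if the probe is rammed against the bottom with more than 45 N (contact force between gauge and strainer above 45 N).
It fails at once if the lid is dropped (falls from more than about 15 mm, held by nothing) (contact force between the fingers and lid below 0.01 N and linear speed of lid above 0.55 m/s).
It fails at once if the gauge is dropped (falls from more than about 15 mm, held by nothing) (contact force between the fingers and gauge below 0.01 N and linear speed of gauge above 0.55 m/s).
It fails at once if a bystander is moved by more than 25 mm or tipped (distance of any of amber, tall, jar, beaker, gallipot, tin, carton from where it was at the start of the episode above 0.025 m or angle between any of amber, tall, jar, beaker, gallipot, tin, carton's own z axis and vertical above 0.3 rad).
It also fails if it takes over 64 s, if anything falls off the work surface, if the arm or the gripper's body presses on something with over 40 N, if the wrist force passes 120 N, or if a joint passes its speed limit or range.

### The arm

A 6-joint arm with a two-finger parallel gripper is mounted at the origin on the work surface. World frame = base frame: x ahead of the robot, y to its left, z up, the work surface at z = 0. Lengths are in mm, angles in rad, forces in N, time in s.
With the tool pointing down it reaches from about 350 to 975 mm from the base axis. Payload 7.1 kg.
Tool frame: the origin (TCP) lies at the very end of the fingers, on their centre line; the grasp point (between the pads) lies ctrl.hold_point_z behind it (ctrl.hold_point_z is the distance from the TCP to the grasp point, in mm); z points along the fingers, y is the line along which they close (so a half turn about z gives the same grasp; the last joint's range is limited). The gripper opens to 88 mm and grips with 3 to 60 N. Pads are 20 mm wide; open, the fingers measure 115 mm over their backs; the gripper's body (75 mm by 178 mm) begins 61 mm behind the grasp point.
Start: joints at [-1.263, 0.423, 1.63, -0, 1.089, -0.019], TCP at [200.651, -591.898, 188.375] pointing down, gripper open.
Joint ranges: [-3, 3], [-0.9, 2.11], [0.09, 2.58], [-1.31, 4.45], [0.11, 2.69], [-2.54, 2.54]. Speed limits (rad/s): [2.39, 2.39, 3.01, 3.14, 3.14, 3.14].

### API

Orientations are given as a rotation vector (axis times angle).
In Python, from workcell import ctrl gives the robot as it stands. The module is installed in compiled form; this text tells all that it offers.
- The arm moves only by the shell command python3 -m creep 'ROWS'. ROWS is JSON, a list of rows, each an object with "translation": the shift along the tool's x, y, z in mm, a list of three; "angular": the turn, a rotation vector about the tool's x, y, z in rad, a list of three; "jaw": the opening, from 0 (shut) to 1 (fully open). A call has exactly 8 rows; each row is the pose to reach, as a shift and turn from the pose commanded when the call began, along the tool's axes at that moment; what a row does not reach only later rows make up. A row lasts 1/8 s, in which the tool goes at most 62.5 mm and 10.7 degrees, less where a joint would pass 70% of its speed; a pose out of reach is approached as far as the arm can. A call with a gripper value outside its range is refused whole. The fingers move at their own pace and stop on an object; the grip force is fixed at half the most. Time passes only in rows, so rows that repeat a pose let the fingers close, or fill a call up. It gives the time, the measured TCP pose, the force, the opening and the grip force at its end, in the units of the state.
- ctrl.get_obs(): the state, without advancing time (a new reading comes with each control period).
- ctrl.get_image(name): name is "scene" or "top"; returns the picture (400x640x3 uint8, red, green, blue); there is no depth.
- ctrl.camera_info(name): a dict with "camera_matrix" (3x3 intrinsics, pixels), "distortion" ([k1, k2, p1, p2, k3] as OpenCV has them; the pictures are not rectified), "world_from_camera" (4x4, takes a point from camera to world coordinates). Camera axes: x right, y up, looking along -z (the intrinsics and any distortion apply to the point x, -y, -z); pixel columns grow to the right and rows downward; lengths in mm; the calibration is good to about 2 mm. A picture is of the moment at which its call begins. camera_info takes no time and is no camera call.
- ctrl.close_job(): hands the job in; it is judged then, once.
Trained networks look in the newest picture that a camera, given by its name, has taken for a name from the list of things; names that differ only in an ending like _2 or _b are one class to them, and where a whole thing is asked for, a point or a joint stands for the part that bears it (a point fixed in the world has none). Each returns a list of dicts, best first, with "score" (0 to 1); they miss things now and then, are a little off and sometimes report something else, mostly with a low value. They report only what shows in the picture. A call takes as long as a camera call.
- ctrl.look_for(camera, label): "rect" ([left, top, right, bottom] in pixels, round what is visible of it).
The state is a dict: "t": time; "qpos": joint angles; "qvel": joint speeds; "joint_torque": joint torques, N m; "ee_pos": TCP position; "orientation": TCP orientation; "ft_force": force on the tool from outside, world axes, zero at the start; "moment": the same for the moment, N m; "width": finger opening in mm; "grasp_force": force on a finger pad.
Only numpy, scipy, OpenCV 4.12 (cv2) and the standard library are available. Lean on these libraries where they do the work, as an engineer would, in place of code of your own. Each camera call takes 0.05 s, during which the arm holds its last target. There are 200 camera calls.

## Working session

There is one attempt and no reset: what is moved stays moved. The work goes in short steps, Python scripts to look and compute and a shell command to move; the robot and the scene stay as the last step left them, time stands still between calls to the robot, and variables do not carry over. Pictures are saved under pics/ and viewed, at most 12 in all, crops included, and the job is handed in when it is done.

```bash
mkdir -p pics
cat > h.py <<'E'
import numpy as np, cv2
from workcell import ctrl
from scipy.spatial.transform import Rotation as R
def ray(cam,uv):
    c=ctrl.camera_info(cam);K=np.array(c["camera_matrix"],float);d=np.array(c["distortion"],float);T=np.array(c["world_from_camera"],float)
    p=cv2.undistortPoints(np.array([[uv]],float),K,d)[0,0]
    return T[:3,3],T[:3,:3]@np.array([p[0],-p[1],-1.])
def at(cam,uv,z):
    o,r=ray(cam,uv);return o+r*(z-o[2])/r[2]
def proj(cam,P):
    c=ctrl.camera_info(cam);K=np.array(c["camera_matrix"],float);d=np.array(c["distortion"],float);T=np.array(c["world_from_camera"],float)
    q=(np.array(P,float).reshape(-1,3)-T[:3,3])@T[:3,:3]
    return cv2.projectPoints(q*[1,-1,-1],np.zeros(3),np.zeros(3),K,d)[0][:,0]
def snap(cam,name):
    im=np.array(ctrl.get_image(cam));cv2.imwrite(f"pics/{name}.png",im[:,:,::-1]);return im
def tool(P):
    o=ctrl.get_obs();return R.from_rotvec(o["orientation"]).inv().apply(np.array(P,float)-o["ee_pos"])
E
python3 - <<'E'
from h import *
np.set_printoptions(precision=1,suppress=True)
for c in("scene","top"):
    snap(c,c+"0")
    print(c,np.array(ctrl.camera_info(c)["world_from_camera"]))
    for l in ["lid","gauge","probe_head","lock_pad","stand","amber","tall","jar","beaker","gallipot","tin","carton"]:
        print(l,[(np.round(d["rect"]).tolist(),round(d["score"],2)) for d in ctrl.look_for(c,l)[:2]])
o=ctrl.get_obs();print(o,ctrl.hold_point_z);print(R.from_rotvec(o["orientation"]).as_matrix())
E
```

```text
scene [[  -0.6   -0.6    0.5 1206.2]
 [   0.8   -0.5    0.4  620. ]
 [   0.     0.7    0.8 1103.9]
 [   0.     0.     0.     1. ]]
lid [([317.0, 229.0, 367.0, 275.0], 0.76), ([222.0, 160.0, 257.0, 213.0], 0.57)]
gauge [([219.0, 137.0, 246.0, 196.0], 0.59)]
probe_head [([226.0, 134.0, 237.0, 152.0], 0.55)]
lock_pad []
stand [([222.0, 156.0, 255.0, 211.0], 0.62)]
amber [([267.0, 192.0, 284.0, 222.0], 0.84)]
tall [([176.0, 194.0, 194.0, 238.0], 0.93)]
jar [([296.0, 288.0, 315.0, 326.0], 0.8)]
beaker [([392.0, 194.0, 419.0, 236.0], 0.94), ([317.0, 227.0, 366.0, 270.0], 0.23)]
gallipot [([245.0, 136.0, 273.0, 158.0], 0.73)]
tin [([211.0, 252.0, 249.0, 290.0], 0.97), ([177.0, 196.0, 197.0, 237.0], 0.59)]
carton [([404.0, 283.0, 457.0, 336.0], 0.9)]
top [[  -0.     1.    -0.1  366.8]
 [  -1.    -0.     0.   102.7]
 [   0.     0.1    1.  1791.7]
 [   0.     0.     0.     1. ]]
lid [([257.0, 170.0, 295.0, 209.0], 0.83), ([351.0, 197.0, 368.0, 213.0], 0.62)]
gauge [([398.0, 188.0, 430.0, 232.0], 0.89)]
probe_head [([417.0, 196.0, 426.0, 205.0], 0.64)]
lock_pad []
stand [([391.0, 185.0, 421.0, 
[... 160 characters left out ...]
0, 214.0], 0.29)]
jar [([273.0, 138.0, 290.0, 159.0], 0.71)]
beaker [([254.0, 258.0, 275.0, 276.0], 0.59)]
gallipot []
tin [([334.0, 128.0, 363.0, 157.0], 0.81), ([190.0, 193.0, 229.0, 222.0], 0.56)]
carton [([188.0, 194.0, 232.0, 222.0], 0.89)]
{'t': 1.3, 'qpos': array([-1.3,  0.4,  1.6,  0. ,  1.1, -0. ]), 'qvel': array([ 0.,  0., -0.,  0.,  0., -0.]), 'joint_torque': array([  0. , -54.5, -27.4,   0.1,   0. ,   0. ]), 'ee_pos': array([ 200.7, -591.9,  188.4]), 'orientation': array([3.1, 0.5, 0. ]), 'ft_force': array([ 0.2,  0.1, -0.6]), 'moment': array([ 0., -0.,  0.]), 'grasp_force': 0.0, 'width': 87.63811393257956} 18.700000000000003
[[ 0.9  0.3  0. ]
 [ 0.3 -0.9 -0. ]
 [ 0.   0.  -1. ]]
```

Run:
```python
import cv2
a=cv2.imread("pics/top0.png")[110:300,170:440];cv2.imwrite("pics/t1.png",cv2.resize(a,None,fx=2.9,fy=2.9,interpolation=cv2.INTER_CUBIC))
a=cv2.imread("pics/scene0.png")[110:350,160:470];cv2.imwrite("pics/s1.png",cv2.resize(a,None,fx=2.5,fy=2.5,interpolation=cv2.INTER_CUBIC))
```

```text
(no output)
```

View pics/t1.png

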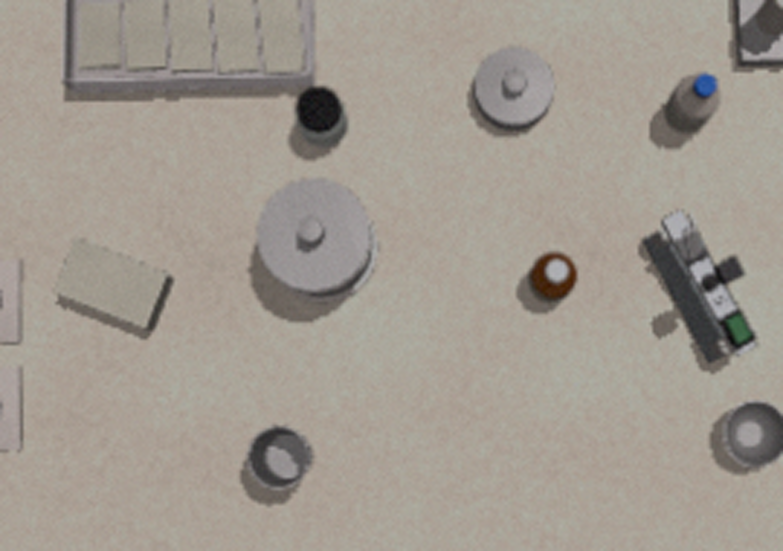

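View pics/s1.png

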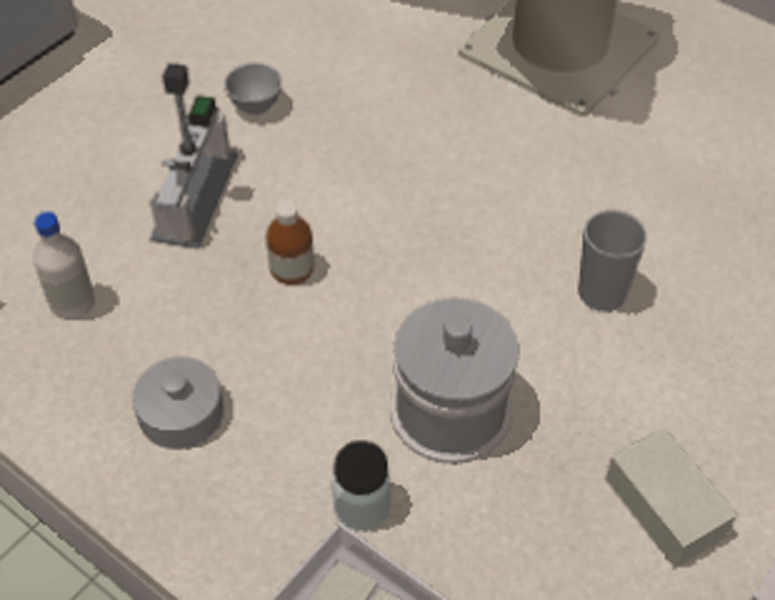

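Run:
```python
from h import *
np.set_printoptions(precision=1,suppress=True)
def t(u,v):return (u/2.9+170,v/2.9+110)
def s(u,v):return (u/2.5+160,v/2.5+110)
def tri(a,b):
    o1,r1=ray("top",a);o2,r2=ray("scene",b)
    x=np.linalg.lstsq(np.c_[r1,-r2],o2-o1,rcond=None)[0]
    p,q=o1+x[0]*r1,o2+x[1]*r2
    return (p+q)/2,np.linalg.norm(p-q)
print("flange top",at("top",t(314,236),124)[:2],at("scene",s(457,348),124)[:2])
print("knob",tri(t(311,228),s(457,331)))
print("head",tri(t(733,269),s(176,78)))
for n,p,z in [("box",t(738,328),102),("plusend",t(677,222),84),("standfoot a",t(655,240),8),("b",t(716,360),8),("amber",t(558,270),110),("tin",t(514,85),60),("tall",t(706,85),150),("gal",t(757,432),45),("jar",t(320,110),90),("beaker",t(281,455),110),("carton",t(113,285),50)]:
    print(n,at("top",p,z)[:2])
print("box s",at("scene",s(203,107),102),"end s",at("scene",s(170,190),84))
```

```text
flange top [602.6 238.3] [604.  246.3]
knob (array([605.9, 242. , 152.1]), np.float64(6.420052518577088))
head (array([ 542.3, -212.3,  199.8]), np.float64(10.65712109699085))
box [ 489.2 -238.9]
plusend [ 615.  -176.9]
standfoot a [ 604.7 -161.7]
b [ 458.4 -229.5]
amber [559.4 -35.1]
tin [786.2   5.5]
tall [ 760.6 -206.1]
gal [ 370.9 -267.8]
jar [754.4 232.4]
beaker [359.2 280.1]
carton [560.8 481.7]
box s [ 486.1 -230.6  102. ] end s [ 603.6 -175.    84. ]
```

Run:
```python
from h import *
o=ctrl.get_obs();print(o["orientation"],o["ee_pos"])
print(R.from_rotvec(o["orientation"]).as_matrix().round(4))
for P in [(300,-380,300),(604,241,230)]:print(tool(P).round(1))
```

```text
[3.09969864e+00 5.11071206e-01 2.17093138e-05] [ 200.66656505 -591.92129248  188.39330783]
[[ 0.9471  0.321   0.    ]
 [ 0.321  -0.9471 -0.    ]
 [ 0.      0.     -1.    ]]
[ 162.1 -168.8 -111.6]
[ 649.4 -659.4  -41.6]
```

```bash
python3 -m creep '[{"translation":[35,-35,-37],"angular":[0,0,0],"jaw":1},{"translation":[70,-70,-74],"angular":[0,0,0],"jaw":1},{"translation":[105,-105,-110],"angular":[0,0,0],"jaw":1},{"translation":[148,-148,-110],"angular":[0,0,0],"jaw":1},{"translation":[191,-191,-110],"angular":[0,0,0],"jaw":1},{"translation":[234,-234,-110],"angular":[0,0,0],"jaw":1},{"translation":[277,-277,-110],"angular":[0,0,0],"jaw":1},{"translation":[320,-320,-110],"angular":[0,0,0],"jaw":1}]'
python3 -m creep '[{"translation":[43,-43,0],"angular":[0,0,0],"jaw":1},{"translation":[86,-86,0],"angular":[0,0,0],"jaw":1},{"translation":[129,-129,0],"angular":[0,0,0],"jaw":1},{"translation":[172,-172,0],"angular":[0,0,0],"jaw":1},{"translation":[215,-215,0],"angular":[0,0,0],"jaw":1},{"translation":[258,-258,0],"angular":[0,0,0],"jaw":1},{"translation":[301,-305,0],"angular":[0,0,0],"jaw":1},{"translation":[330,-340,30],"angular":[0,0,0],"jaw":1}]'
python3 - <<'E'
from h import *
o=ctrl.get_obs();print(o["t"],o["ee_pos"],o["qpos"],tool((604,241,131)))
a=snap("top","t2")[140:240,220:340];b=snap("scene","s2")[170:290,280:400]
f=lambda x,k:cv2.resize(x[:,:,::-1],None,fx=k,fy=k,interpolation=cv2.INTER_CUBIC)
c=np.hstack([f(a,3.2)[:320],np.zeros((320,8,3),np.uint8),f(b,320/120)]);cv2.imwrite("pics/c2.png",c);print(c.shape)
print(proj("top",[604,241,131]),proj("scene",[604,241,131]),ctrl.look_for("scene","lid")[:1])
E
```

```text
t: 2.3
ee_pos: [401.6, -184.4, 298.8]
orientation: [3.099, 0.51, 0.001]
ft_force: [0.9, -0.1, -0.1]
width: 87.9
grasp_force: 0.0
t: 3.3
ee_pos: [606.8, 244.9, 270.3]
orientation: [-3.098, -0.512, -0.009]
ft_force: [0.3, -0.3, -0.8]
width: 88.0
grasp_force: 0.0
3.3 [606.75157421 244.9489416  270.34723439] [3.65485144e-01 3.87853962e-01 1.48760871e+00 4.79069148e-05
 1.26050558e+00 1.60843762e+00] [ -4.65943227   2.88851377 139.3225151 ]
(320, 712, 3)
[[277.26603435 190.66203627]] [[341.26157679 246.55109297]] [{'rect': [317.0, 227.7, 364.6, 270.7], 'score': 0.6}]
```

View pics/c2.png

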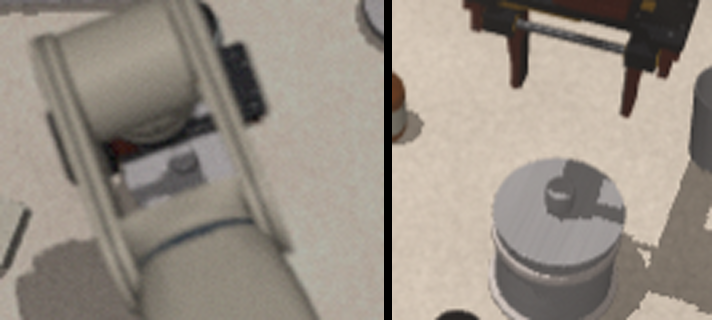

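```bash
python3 -m creep '[{"translation":[-4,2,40],"angular":[0,0,0],"jaw":1},{"translation":[-4,2,80],"angular":[0,0,0],"jaw":1},{"translation":[-4,2,110],"angular":[0,0,0],"jaw":1},{"translation":[-4,2,130],"angular":[0,0,0],"jaw":1},{"translation":[-4,2,139],"angular":[0,0,0],"jaw":1},{"translation":[-4,2,139],"angular":[0,0,0],"jaw":0},{"translation":[-4,2,139],"angular":[0,0,0],"jaw":0},{"translation":[-4,2,139],"angular":[0,0,0],"jaw":0}]'
python3 -m creep '[{"translation":[0,0,0],"angular":[0,0,0],"jaw":0},{"translation":[0,0,0],"angular":[0,0,0],"jaw":0},{"translation":[0,0,0],"angular":[0,0,0],"jaw":0},{"translation":[0,0,-3],"angular":[0,0,0],"jaw":0},{"translation":[0,0,-8],"angular":[0,0,0],"jaw":0},{"translation":[0,0,-16],"angular":[0,0,0],"jaw":0},{"translation":[0,0,-26],"angular":[0,0,0],"jaw":0},{"translation":[0,0,-40],"angular":[0,0,0],"jaw":0}]'
python3 - <<'E'
from h import *
o=ctrl.get_obs();print(o["ee_pos"],o["ft_force"],o["width"],tool((430,60,22)))
E
```

```text
t: 4.45
ee_pos: [601.8, 238.9, 130.4]
orientation: [-3.099, -0.511, -0.003]
ft_force: [-0.6, 0.4, 0.4]
width: 61.4
grasp_force: 0.0
t: 5.45
ee_pos: [601.2, 238.6, 170.2]
orientation: [3.1, 0.511, -0.0]
ft_force: [0.3, -1.2, -0.7]
width: 0.5
grasp_force: 0.0
[601.1751401  238.64028092 170.22259677] [ 0.2973025  -1.20075773 -0.70485295] 0.5415008433443261 [-219.44555893  114.23285667  148.24883767]
```

```bash
python3 -m creep '[{"translation":[0,0,-4],"angular":[0,0,0],"jaw":0.8},{"translation":[0,0,-4],"angular":[0,0,0],"jaw":0.8},{"translation":[0,0,-4],"angular":[0,0,0],"jaw":0.8},{"translation":[0,0,-4],"angular":[0,0,0],"jaw":0.8},{"translation":[0,0,-4],"angular":[0,0,0],"jaw":0.8},{"translation":[0,0,-4],"angular":[0,0,0],"jaw":0.8},{"translation":[0,0,-4],"angular":[0,0,0],"jaw":0.8},{"translation":[0,0,-4],"angular":[0,0,0],"jaw":0.8}]'
python3 - <<'E'
from h import *
print(ctrl.get_obs()["ee_pos"])
a=snap("scene","s3")[190:290,280:400]
cv2.imwrite("pics/c3.png",cv2.resize(a[:,:,::-1],None,fx=5,fy=5,interpolation=cv2.INTER_CUBIC))
E
```

```text
t: 6.45
ee_pos: [601.3, 238.6, 173.4]
orientation: [-3.1, -0.511, -0.0]
ft_force: [-0.1, -0.0, -0.2]
width: 69.6
grasp_force: 0.0
[601.25513963 238.64800288 173.38684814]
```

View pics/c3.png

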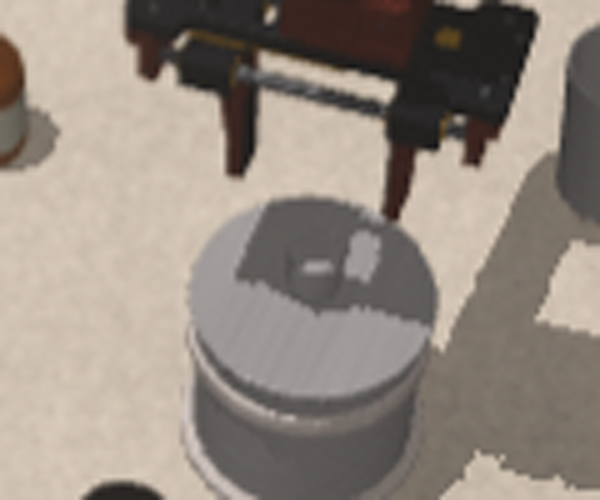

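Run:
```python
from h import *
for P in [(601.3,238.6,173.4),(603,242,160),(603,242,124)]:
  for c in("scene","top"):print(c,P,(proj(c,P)[0]-[280,190])*5 if c=="scene" else proj(c,P)[0])
for uv in [(317,265),(317,275)]: print(at("scene",(uv[0]/5+280,uv[1]/5+190),160 if uv[1]<270 else 150))
for uv in [(235,172),(395,215)]: print(at("scene",(uv[0]/5+280,uv[1]/5+190),173.4))
```

```text
scene (601.3, 238.6, 173.4) [309.60475973 226.74586029]
top (601.3, 238.6, 173.4) [276.89482784 189.61719059]
scene (603, 242, 160) [311.8214542 248.4172945]
top (603, 242, 160) [276.18223638 189.70934234]
scene (603, 242, 124) [308.3796776  290.52191392]
top (603, 242, 124) [277.14573814 191.27433466]
[609.78863426 250.08626853 160.        ]
[608.5399952  249.81404654 150.        ]
[596.3608695  188.26535825 173.4       ]
[568.85261071 267.96831803 173.4       ]
```

```bash
python3 -m creep '[{"translation":[0,0,15],"angular":[0,0,0],"jaw":0.8},{"translation":[0,0,30],"angular":[0,0,0],"jaw":0.8},{"translation":[0,0,42],"angular":[0,0,0],"jaw":0.8},{"translation":[0,0,42],"angular":[0,0,0],"jaw":0.7},{"translation":[0,0,42],"angular":[0,0,0],"jaw":0.6},{"translation":[0,0,42],"angular":[0,0,0],"jaw":0.5},{"translation":[0,0,42],"angular":[0,0,0],"jaw":0.5},{"translation":[0,0,42],"angular":[0,0,0],"jaw":0.5}]'
python3 - <<'E'
from h import *
P=ctrl.get_obs()["ee_pos"];print(P)
a=snap("scene","s4")[190:290,280:400]
cv2.imwrite("pics/c4.png",cv2.resize(a[:,:,::-1],None,fx=5,fy=5,interpolation=cv2.INTER_CUBIC))
print((proj("scene",P)[0]-[280,190])*5)
E
```

```text
t: 7.5
ee_pos: [601.4, 238.7, 131.7]
orientation: [-3.1, -0.511, -0.001]
ft_force: [-0.3, 0.1, -0.1]
width: 44.1
grasp_force: 0.0
[601.39454346 238.71289851 131.70685239]
[305.73896448 276.46302574]
```

View pics/c4.png

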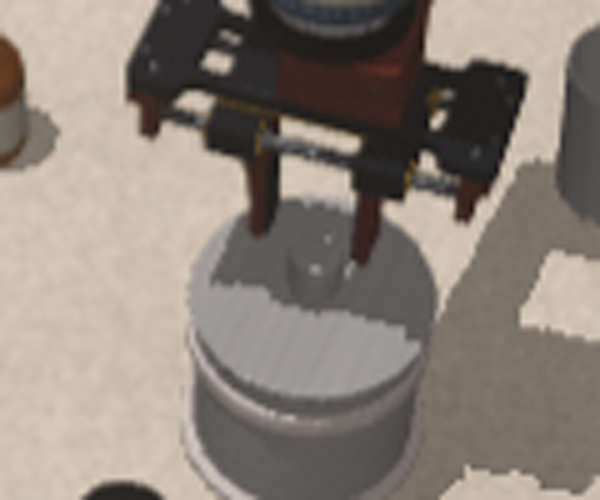

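```bash
python3 -m creep '[{"translation":[0,0,0],"angular":[0,0,0],"jaw":0.2},{"translation":[0,0,0],"angular":[0,0,0],"jaw":0.2},{"translation":[0,0,0],"angular":[0,0,0],"jaw":0.2},{"translation":[0,0,0],"angular":[0,0,0],"jaw":0.2},{"translation":[0,0,0],"angular":[0,0,0],"jaw":0.2},{"translation":[0,0,0],"angular":[0,0,0],"jaw":0.2},{"translation":[0,0,0],"angular":[0,0,0],"jaw":0.2},{"translation":[0,0,0],"angular":[0,0,0],"jaw":0.2}]'
```

```text
t: 8.55
ee_pos: [601.2, 238.6, 131.4]
orientation: [3.1, 0.511, -0.0]
ft_force: [-0.1, 0.5, -0.0]
width: 17.6
grasp_force: 0.0
```

Run:
```python
from h import *
np.set_printoptions(precision=1,suppress=True)
for u,v in [(460,45),(583,108),(658,35)]: print(at("scene",(u/2.5+160,v/2.5+110),8))
for c in("top","scene"):print(c,proj(c,[[0,0,0],[601,239,131],[400,100,0]]),ctrl.camera_info(c)["distortion"])
# light
h=np.array([542.3,-212.3,199.8]);s=at("top",(665/2.9+170,322/2.9+110),0);print("shadow per mm",(s-h)[:2]/200)
a=cv2.imread("pics/top0.png")[280:400,230:450];b=snap("scene","s5")[190:290,280:400][:,:,::-1]
f=lambda x,k:cv2.resize(x,None,fx=k,fy=k,interpolation=cv2.INTER_CUBIC)
A=f(a,1.8);B=f(b,3);H=max(len(A),len(B));p=lambda x:np.pad(x,((0,H-len(x)),(0,4),(0,0)))
c=np.hstack([p(A),p(B)]);print(A.shape,c.shape);cv2.imwrite("pics/c5.png",c)
```

```text
[  91.8 -109.6    8. ]
[ 95.9 101.9   8. ]
[-109.7  105.5    8. ]
top [[354.4 369.6]
 [277.9 191.6]
 [322.3 253.6]] [-0.2  0.   0.   0.   0. ]
scene [[382.9 129.1]
 [341.3 245.4]
 [341.  206.9]] [-0.1  0.   0.   0.   0. ]
shadow per mm [-0.2  0.2]
(216, 396, 3) (300, 764, 3)
```

View pics/c5.png

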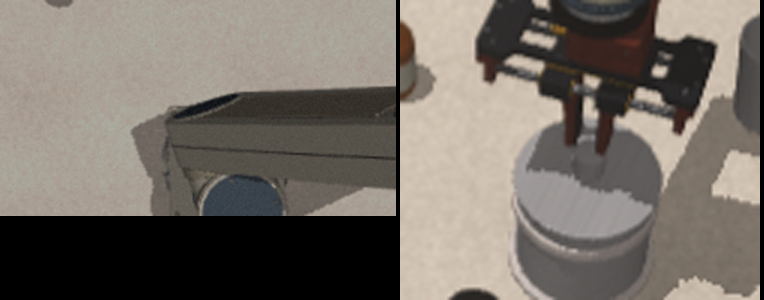

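Run:
```python
from h import *
np.set_printoptions(precision=1,suppress=True)
T=np.array([[.947,.321,0],[.321,-.947,0],[0,0,-1]])
for z in (360,400):
  for d in [(0,89),(0,-89),(37,89),(-37,89),(37,-89),(-37,-89)]:
    P=np.array([606.8,244.9,z])+T@[d[0],d[1],0];print(z,d,(proj("top",P)[0]-[220,140])*3.2)
a=snap("top","t5")[130:230,220:340];
cv2.imwrite("pics/c6.png",cv2.resize(a[:,:,::-1],None,fx=5,fy=5,interpolation=cv2.INTER_CUBIC))
print(ctrl.get_obs()["t"])
P0=np.array([601.2,238.6,211])
for d in [(37,89),(-37,89),(37,-89),(-37,-89)]:
  for z in(211,260):print(d,z,(proj("top",P0*[1,1,0]+[0,0,z]+T@[d[0],d[1],0])[0]-[220,130])*5,(proj("scene",P0*[1,1,0]+[0,0,z]+T@[d[0],d[1],0])[0]-[280,190])*3+[400,0])
```

```text
360 (0, 89) [252.2  88.1]
360 (0, -89) [ 60.9 157.2]
360 (37, 89) [238.1  49.3]
360 (-37, 89) [266.5 127.3]
360 (37, -89) [ 47.4 118. ]
360 (-37, -89) [ 74.6 196.6]
400 (0, 89) [250.2  79.5]
400 (0, -89) [ 53.5 150.5]
400 (37, 89) [235.6  39.6]
400 (-37, 89) [264.8 119.7]
400 (37, -89) [ 39.6 110.2]
400 (-37, -89) [ 67.5 191. ]
8.65
(37, 89) 211 [394.8 185.3] [469.3 112.9]
(37, 89) 260 [391.3 170.3] [468.4  73.9]
(-37, 89) 211 [435.3 296.4] [499.7  47.7]
(-37, 89) 260 [433.  284.7] [499.8   8.2]
(37, -89) 211 [124. 283.] [682.9 172.2]
(37, -89) 260 [112.1 271. ] [689.4 134.1]
(-37, -89) 211 [163.1 394.9] [705.7 102.7]
(-37, -89) 260 [152.2 386.3] [712.7  63.7]
```

View pics/c6.png

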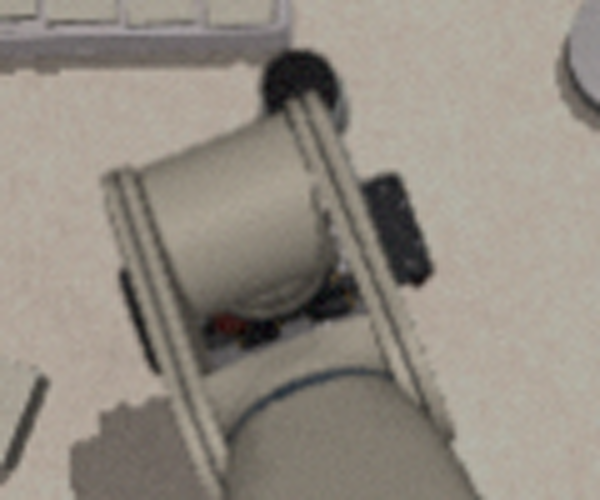

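```bash
python3 -m creep '[{"translation":[0,0,0],"angular":[0,0,0],"jaw":0.6},{"translation":[0,0,0],"angular":[0,0,0],"jaw":0.6},{"translation":[0,0,0],"angular":[0,0,0],"jaw":0.6},{"translation":[0,0,0],"angular":[0,0,0],"jaw":0.6},{"translation":[0,0,2],"angular":[0,0,0],"jaw":0.6},{"translation":[0,0,4],"angular":[0,0,0],"jaw":0.6},{"translation":[0,0,6],"angular":[0,0,0],"jaw":0.6},{"translation":[0,0,7],"angular":[0,0,0],"jaw":0.6}]'
python3 -m creep '[{"translation":[0,0,0.5],"angular":[0,0,0],"jaw":0.6},{"translation":[0,0,1],"angular":[0,0,0],"jaw":0.6},{"translation":[0,0,1.5],"angular":[0,0,0],"jaw":0.6},{"translation":[0,0,2],"angular":[0,0,0],"jaw":0.6},{"translation":[0,0,2.5],"angular":[0,0,0],"jaw":0.6},{"translation":[0,0,3],"angular":[0,0,0],"jaw":0.6},{"translation":[0,0,3],"angular":[0,0,0],"jaw":0.6},{"translation":[0,0,3],"angular":[0,0,0],"jaw":0.6}]'
```

```text
t: 9.65
ee_pos: [601.1, 238.6, 124.1]
orientation: [3.1, 0.511, -0.0]
ft_force: [-0.8, 0.0, -0.3]
width: 52.6
grasp_force: 0.0
t: 10.65
ee_pos: [601.3, 238.6, 121.4]
orientation: [-3.1, -0.511, -0.0]
ft_force: [0.5, -0.4, 0.3]
width: 52.5
grasp_force: 0.0
```

```bash
python3 -m creep '[{"translation":[0,0,3],"angular":[0,0,0],"jaw":0.6},{"translation":[0,0,6],"angular":[0,0,0],"jaw":0.6},{"translation":[0,0,8],"angular":[0,0,0],"jaw":0.6},{"translation":[0,0,9],"angular":[0,0,0],"jaw":0.6},{"translation":[0,0,10],"angular":[0,0,0],"jaw":0.6},{"translation":[0,0,11],"angular":[0,0,0],"jaw":0.6},{"translation":[0,0,12],"angular":[0,0,0],"jaw":0.1},{"translation":[0,0,12],"angular":[0,0,0],"jaw":0.1}]'
python3 -m creep '[{"translation":[0,0,0],"angular":[0,0,0],"jaw":0.1},{"translation":[0,0,0],"angular":[0,0,0],"jaw":0.1},{"translation":[0,0,0],"angular":[0,0,0],"jaw":0.1},{"translation":[0,0,0],"angular":[0,0,0],"jaw":0.1},{"translation":[0,0,0],"angular":[0,0,0],"jaw":0.1},{"translation":[0,0,0],"angular":[0,0,0],"jaw":0.1},{"translation":[0,0,0],"angular":[0,0,0],"jaw":0.1},{"translation":[0,0,0],"angular":[0,0,0],"jaw":0.1}]'
```

```text
t: 11.65
ee_pos: [601.2, 238.6, 109.3]
orientation: [3.1, 0.511, -0.0]
ft_force: [-0.8, 0.3, -1.0]
width: 36.0
grasp_force: 0.0
t: 12.65
ee_pos: [601.2, 238.7, 109.4]
orientation: [-3.1, -0.511, 0.0]
ft_force: [0.2, 0.5, -0.4]
width: 27.5
grasp_force: 30.0
```

```bash
python3 -m creep '[{"translation":[0,0,-10],"angular":[0,0,0],"jaw":0.1},{"translation":[0,0,-30],"angular":[0,0,0],"jaw":0.1},{"translation":[-20,10,-40],"angular":[0,0,0],"jaw":0.1},{"translation":[-60,31,-40],"angular":[0,0,0],"jaw":0.1},{"translation":[-105,55,-40],"angular":[0,0,0],"jaw":0.1},{"translation":[-150,78,-40],"angular":[0,0,0],"jaw":0.1},{"translation":[-195,101,-40],"angular":[0,0,0],"jaw":0.1},{"translation":[-219,114,-40],"angular":[0,0,0],"jaw":0.1}]'
python3 -m creep '[{"translation":[0,0,25],"angular":[0,0,0],"jaw":0.1},{"translation":[0,0,60],"angular":[0,0,0],"jaw":0.1},{"translation":[0,0,90],"angular":[0,0,0],"jaw":0.1},{"translation":[0,0,115],"angular":[0,0,0],"jaw":0.1},{"translation":[0,0,130],"angular":[0,0,0],"jaw":0.1},{"translation":[0,0,136],"angular":[0,0,0],"jaw":0.1},{"translation":[0,0,140],"angular":[0,0,0],"jaw":0.1},{"translation":[0,0,142],"angular":[0,0,0],"jaw":0.1}]'
python3 - <<'E'
from h import *
print(ctrl.get_obs()["ee_pos"],ctrl.get_obs()["ft_force"])
f=lambda x,k:cv2.resize(x[:,:,::-1],None,fx=k,fy=k,interpolation=cv2.INTER_CUBIC)
a=f(snap("top","t7")[150:300,240:400],2.4);b=f(snap("scene","s7")[140:290,280:440],2.4)
cv2.imwrite("pics/c7.png",np.hstack([a,b]))
E
```

```text
t: 13.65
ee_pos: [429.0, 59.1, 150.7]
orientation: [3.1, 0.51, 0.002]
ft_force: [0.7, -0.4, -2.4]
width: 27.5
grasp_force: 30.0
t: 14.65
ee_pos: [431.0, 60.5, 7.8]
orientation: [3.1, 0.511, 0.002]
ft_force: [-0.7, -0.6, -1.5]
width: 27.3
grasp_force: 30.0
[430.96335322  60.46163343   7.79750512] [-0.71205524 -0.58112144 -1.46436561]
```

View pics/c7.png

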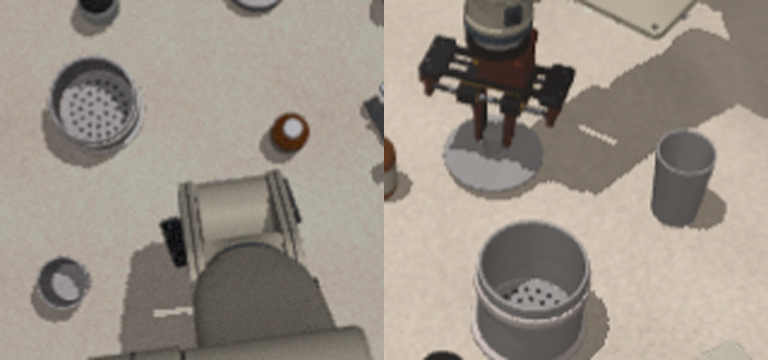

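```bash
python3 -m creep '[{"translation":[0,0,3],"angular":[0,0,0],"jaw":0.1},{"translation":[0,0,6],"angular":[0,0,0],"jaw":0.1},{"translation":[0,0,7.5],"angular":[0,0,0],"jaw":0.1},{"translation":[0,0,8.5],"angular":[0,0,0],"jaw":0.1},{"translation":[0,0,9],"angular":[0,0,0],"jaw":0.1},{"translation":[0,0,9.5],"angular":[0,0,0],"jaw":0.1},{"translation":[0,0,9.5],"angular":[0,0,0],"jaw":0.1},{"translation":[0,0,9.5],"angular":[0,0,0],"jaw":0.1}]'
python3 - <<'E'
from h import *
print(at("top",(279.0,191.9),118),at("top",(279.2,192.4),118), at("scene",(533/2.4-160+280-.3,258/2.4+140-.3),118))
E
```

```text
t: 15.75
ee_pos: [430.4, 60.4, -2.1]
orientation: [-3.1, -0.511, -0.0]
ft_force: [0.6, 0.6, -2.4]
width: 27.4
grasp_force: 30.0
[601.64607001 236.47045988 118.        ] [599.98505573 235.83892116 118.        ] [596.79847902 238.21512848 118.        ]
```

```bash
python3 -m creep '[{"translation":[0,0,0.4],"angular":[0,0,0],"jaw":0.1},{"translation":[0,0,0.8],"angular":[0,0,0],"jaw":0.1},{"translation":[0,0,1.2],"angular":[0,0,0],"jaw":0.1},{"translation":[0,0,1.6],"angular":[0,0,0],"jaw":0.1},{"translation":[0,0,2],"angular":[0,0,0],"jaw":0.1},{"translation":[0,0,2.4],"angular":[0,0,0],"jaw":0.1},{"translation":[0,0,2.7],"angular":[0,0,0],"jaw":0.1},{"translation":[0,0,3],"angular":[0,0,0],"jaw":0.1}]'
```

```text
t: 16.75
ee_pos: [430.6, 60.4, -2.9]
orientation: [3.1, 0.511, 0.001]
ft_force: [-10.1, -1.4, 44.7]
width: 27.2
grasp_force: 30.0
```

```bash
python3 -m creep '[{"translation":[0,0,-1],"angular":[0,0,0],"jaw":0.1},{"translation":[0,0,-2.2],"angular":[0,0,0],"jaw":0.1},{"translation":[0,0,-2.2],"angular":[0,0,0],"jaw":0.9},{"translation":[0,0,-2.2],"angular":[0,0,0],"jaw":0.9},{"translation":[0,0,-2.2],"angular":[0,0,0],"jaw":0.9},{"translation":[0,0,-2.2],"angular":[0,0,0],"jaw":0.9},{"translation":[0,0,-4],"angular":[0,0,0],"jaw":0.9},{"translation":[0,0,-20],"angular":[0,0,0],"jaw":0.9}]'
python3 - <<'E'
from h import *
f=lambda x,k:cv2.resize(x,None,fx=k,fy=k,interpolation=cv2.INTER_CUBIC)
a=f(cv2.imread("pics/top0.png")[180:240,385:440],7);b=f(cv2.imread("pics/scene0.png")[125:213,210:265],420/88)
c=np.hstack([a,b]);cv2.imwrite("pics/c8.png",c);print(a.shape,b.shape)
E
```

```text
t: 17.75
ee_pos: [429.6, 60.3, 14.5]
orientation: [-3.1, -0.511, 0.003]
ft_force: [-0.3, -0.4, 0.5]
width: 78.7
grasp_force: 0.0
(420, 385, 3) (420, 262, 3)
```

View pics/c8.png

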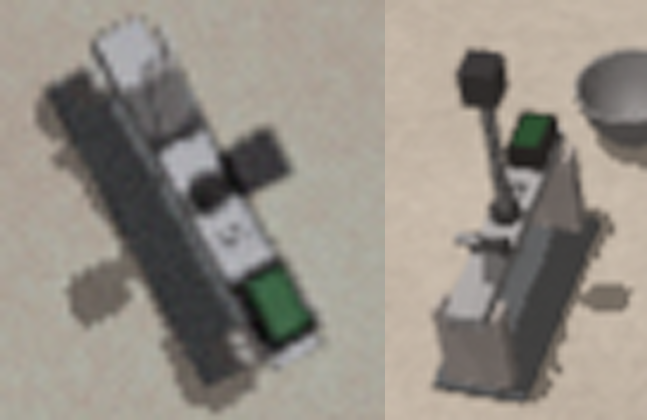

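Run:
```python
from h import *
np.set_printoptions(precision=1,suppress=True)
t=lambda u,v:((u+.5)/7-.5+385,(v+.5)/7-.5+180)
k=420/88
s=lambda u,v:((u-385+.5)/k-.5+210,(v+.5)/k-.5+125)
C=at("top",t(210,189),91);B=at("top",t(276,302),102);E=at("top",t(127,33),84)
print("top collar",C,"box",B,"end",E)
for a,b in[(B,C),(C,E),(B,E)]:print(np.linalg.norm((b-a)[:2]),np.arctan2(*(b-a)[1::-1]))
C2=at("scene",s(504,209),91);B2=at("scene",s(533,130),102);print("scene collar",C2,B2)
xy=(C+C2)[:2]/2
o1,r1=ray("scene",s(482,80));o2,r2=ray("top",t(258,160))
for z in (190,195,200,205,210):print(z,at("scene",s(482,80),z)[:2],at("top",t(258,160),z)[:2])
print(tool((C[0],C[1],100)))
```

```text
top collar [ 546.  -210.2   91. ] box [ 490.6 -237.3  102. ] end [ 622.7 -174.7   84. ]
61.679178030804096 0.4553295576996913
84.54949561227265 0.43305500284535603
146.21982655581593 0.44245032816606134
scene collar [ 542.1 -206.8   91. ] [ 484.1 -235.2  102. ]
190 [ 534.  -216.8] [ 548.1 -214.3]
195 [ 537.7 -212.2] [ 547.5 -213.3]
200 [ 541.4 -207.7] [ 546.9 -212.3]
205 [ 545.1 -203.1] [ 546.4 -211.3]
210 [ 548.7 -198.5] [ 545.8 -210.4]
[ 23.2 293.5 -85.7]
```

```bash
python3 -m creep '[{"translation":[0,0,-50],"angular":[0,0,0],"jaw":0.8},{"translation":[0,0,-110],"angular":[0,0,0],"jaw":0.8},{"translation":[0,0,-168],"angular":[0,0,0],"jaw":0.8},{"translation":[2,25,-216],"angular":[0,0,0],"jaw":0.8},{"translation":[6,80,-216],"angular":[0,0,-0.03],"jaw":0.8},{"translation":[10,138,-216],"angular":[0,0,-0.06],"jaw":0.8},{"translation":[14,196,-216],"angular":[0,0,-0.09],"jaw":0.8},{"translation":[19,250,-216],"angular":[0,0,-0.117],"jaw":0.8}]'
python3 - <<'E'
from h import *
o=ctrl.get_obs();r=R.from_rotvec(o["orientation"]).as_matrix();print(np.arctan2(r[1,0],r[0,0]),r[2],o["ee_pos"],tool((545,-209,164)))
E
```

```text
t: 18.75
ee_pos: [529.0, -172.2, 231.0]
orientation: [3.064, 0.692, 0.0]
ft_force: [0.2, 0.8, 0.4]
width: 70.2
grasp_force: 0.0
0.44422963496885964 [ 1.81599017e-04  5.87544464e-05 -9.99999982e-01] [ 528.97133973 -172.23175961  231.01563177] [-1.34082698 40.08416697 67.01774462]
```

```bash
python3 -m creep '[{"translation":[-1,20,0],"angular":[0,0,0],"jaw":0.8},{"translation":[-1,40,0],"angular":[0,0,0],"jaw":0.8},{"translation":[-1,40,15],"angular":[0,0,0],"jaw":0.8},{"translation":[-1,40,27],"angular":[0,0,0],"jaw":0.8},{"translation":[-1,40,27],"angular":[0,0,0],"jaw":0.8},{"translation":[-1,40,27],"angular":[0,0,0],"jaw":0.8},{"translation":[-1,40,27],"angular":[0,0,0],"jaw":0.8},{"translation":[-1,40,27],"angular":[0,0,0],"jaw":0.8}]'
python3 - <<'E'
from h import *
f=lambda x,k:cv2.resize(x[:,:,::-1],None,fx=k,fy=k,interpolation=cv2.INTER_CUBIC)
a=snap("scene","s9");c=np.hstack([f(a[80:200,190:290],3.5),f(a[100:220,250:350],3.5)]);cv2.imwrite("pics/c9.png",c);print(c.shape)
P=ctrl.get_obs()["ee_pos"];print(P)
for z in (20,25,30):print((proj("scene",P+[0,0,z])[0]-[190,80])*3.5)
E
```

```text
t: 19.75
ee_pos: [545.2, -206.8, 204.3]
orientation: [3.064, 0.691, 0.001]
ft_force: [-1.0, -0.2, 0.3]
width: 70.4
grasp_force: 0.0
(420, 700, 3)
[ 545.10842113 -206.85295812  204.2385431 ]
[133.4263423  195.16766716]
[132.62415663 190.4843436 ]
[131.8180259  185.77573314]
```

View pics/c9.png

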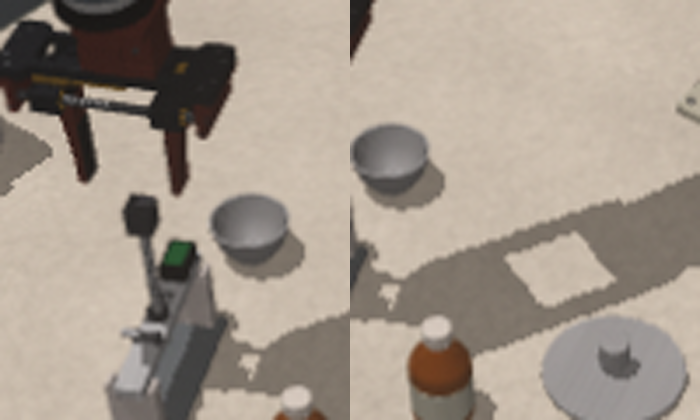

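```bash
python3 -m creep '[{"translation":[0,0,10],"angular":[0,0,0],"jaw":0.8},{"translation":[0,0,20],"angular":[0,0,0],"jaw":0.8},{"translation":[0,0,30],"angular":[0,0,0],"jaw":0.8},{"translation":[0,0,38],"angular":[0,0,0],"jaw":0.8},{"translation":[0,0,42],"angular":[0,0,0],"jaw":0.8},{"translation":[0,0,42],"angular":[0,0,0],"jaw":0.1},{"translation":[0,0,42],"angular":[0,0,0],"jaw":0.1},{"translation":[0,0,42],"angular":[0,0,0],"jaw":0.1}]'
python3 -m creep '[{"translation":[0,0,0],"angular":[0,0,0],"jaw":0.1},{"translation":[0,0,0],"angular":[0,0,0],"jaw":0.1},{"translation":[0,0,0],"angular":[0,0,0],"jaw":0.1},{"translation":[0,0,0],"angular":[0,0,0],"jaw":0.1},{"translation":[0,0,0],"angular":[0,0,0],"jaw":0.1},{"translation":[0,0,0],"angular":[0,0,0],"jaw":0.1},{"translation":[0,0,0],"angular":[0,0,0],"jaw":0.1},{"translation":[0,0,0],"angular":[0,0,0],"jaw":0.1}]'
```

```text
t: 20.8
ee_pos: [545.2, -206.9, 162.3]
orientation: [3.064, 0.691, 0.001]
ft_force: [0.1, 0.5, 0.5]
width: 44.1
grasp_force: 0.0
t: 21.8
ee_pos: [545.0, -206.9, 162.0]
orientation: [3.064, 0.691, 0.0]
ft_force: [-0.5, 0.1, 1.8]
width: 23.6
grasp_force: 29.8
```

```bash
python3 -m creep '[{"translation":[0,0,-4],"angular":[0,0,0],"jaw":0.1},{"translation":[0,0,-14],"angular":[0,0,0],"jaw":0.1},{"translation":[0,0,-30],"angular":[0,0,0],"jaw":0.1},{"translation":[0,0,-50],"angular":[0,0,0],"jaw":0.1},{"translation":[0,0,-70],"angular":[0,0,0],"jaw":0.1},{"translation":[0,0,-85],"angular":[0,0,0],"jaw":0.1},{"translation":[6,-10,-92],"angular":[0,0,0],"jaw":0.1},{"translation":[16,-25,-92],"angular":[0,0,0],"jaw":0.1}]'
python3 -m creep '[{"translation":[18,-28,0],"angular":[0,0,0],"jaw":0.1},{"translation":[42,-65,0],"angular":[0,0,0],"jaw":0.1},{"translation":[68,-106,0],"angular":[0,0,0],"jaw":0.1},{"translation":[94,-147,0],"angular":[0,0,0],"jaw":0.1},{"translation":[120,-188,0],"angular":[0,0,0],"jaw":0.1},{"translation":[146,-229,0],"angular":[0,0,0],"jaw":0.1},{"translation":[168,-263,0],"angular":[0,0,0],"jaw":0.1},{"translation":[185,-290,0],"angular":[0,0,0],"jaw":0.1}]'
python3 - <<'E'
from h import *
o=ctrl.get_obs();print(o["ft_force"],tool((601,238,212)))
E
```

```text
t: 22.8
ee_pos: [548.8, -176.6, 254.2]
orientation: [3.065, 0.69, 0.001]
ft_force: [0.2, 0.4, -3.6]
width: 24.0
grasp_force: 29.8
t: 23.8
ee_pos: [590.0, 166.9, 252.7]
orientation: [-3.064, -0.694, 0.003]
ft_force: [-0.0, -0.0, -3.3]
width: 23.5
grasp_force: 29.8
[-0.04206198 -0.02728013 -3.34415972] [ 40.63338236 -59.39407394  40.71191023]
```

```bash
python3 -m creep '[{"translation":[12,-18,0],"angular":[0,0,0],"jaw":0.1},{"translation":[28,-40,0],"angular":[0,0,0],"jaw":0.1},{"translation":[38,-55,0],"angular":[0,0,0],"jaw":0.1},{"translation":[42,-62,0],"angular":[0,0,0],"jaw":0.1},{"translation":[42,-62,5],"angular":[0,0,0],"jaw":0.1},{"translation":[42,-62,10],"angular":[0,0,0],"jaw":0.1},{"translation":[42,-62,15],"angular":[0,0,0],"jaw":0.1},{"translation":[42,-62,15],"angular":[0,0,0],"jaw":0.1}]'
python3 - <<'E'
from h import *
f=lambda x,k:cv2.resize(x[:,:,::-1],None,fx=k,fy=k,interpolation=cv2.INTER_CUBIC)
a=snap("scene","s10");cv2.imwrite("pics/c10.png",f(a[150:290,270:420],4))
o=ctrl.get_obs();P=o["ee_pos"];print(P,o["ft_force"],tool((601,238,210)))
# expected pixels in crop: bridge underside centre / rim
print((proj("scene",[P[0],P[1],P[2]-92])[0]-[270,150])*4,(proj("scene",[601,238,118])[0]-[270,150])*4)
E
```

```text
t: 24.8
ee_pos: [602.2, 237.3, 238.2]
orientation: [3.065, 0.69, -0.002]
ft_force: [1.2, 0.2, -3.1]
width: 24.0
grasp_force: 29.8
[602.44822384 237.54674509 238.63459575] [-0.94607204  0.01242326 -2.90177165] [-1.09947788 -1.03013629 28.63516778]
[283.23746626 367.37801301] [283.05472328 392.78565495]
```

View pics/c10.png

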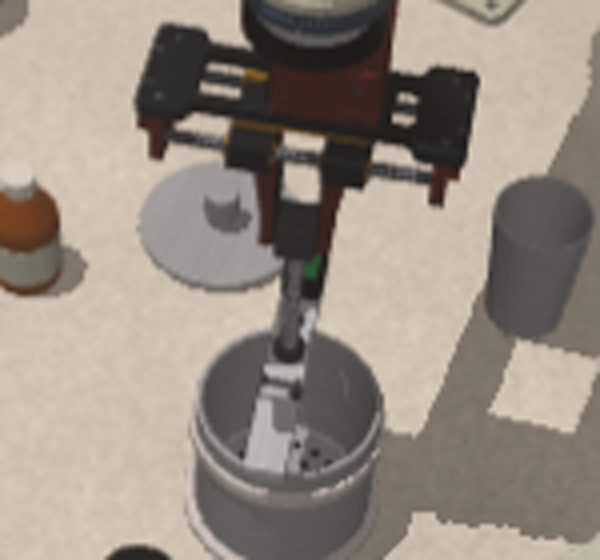

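```bash
python3 -m creep '[{"translation":[-1,-1,5],"angular":[0,0,0],"jaw":0.1},{"translation":[-1,-1,11],"angular":[0,0,0],"jaw":0.1},{"translation":[-1,-1,17],"angular":[0,0,0],"jaw":0.1},{"translation":[-1,-1,22],"angular":[0,0,0],"jaw":0.1},{"translation":[-1,-1,25],"angular":[0,0,0],"jaw":0.1},{"translation":[-1,-1,27],"angular":[0,0,0],"jaw":0.1},{"translation":[-1,-1,29],"angular":[0,0,0],"jaw":0.1},{"translation":[-1,-1,32],"angular":[0,0,0],"jaw":0.1}]'
python3 -c "
from workcell import ctrl;o=ctrl.get_obs();print(o['ft_force'],o['moment'],o['ee_pos'])"
```

```text
t: 25.85
ee_pos: [601.6, 238.6, 207.9]
orientation: [-3.064, -0.691, -0.002]
ft_force: [-3.0, -0.9, 5.4]
width: 24.2
grasp_force: 29.8
[-2.99212545 -0.93560423  5.35474821] [-0.15978927  0.39585915  0.03529414] [601.59340486 238.56081801 207.90397692]
```

```bash
python3 -m creep '[{"translation":[0,0,5],"angular":[0,0,0],"jaw":0.1},{"translation":[0,0,12],"angular":[0,0,0],"jaw":0.1},{"translation":[0,0,19],"angular":[0,0,0],"jaw":0.1},{"translation":[0,0,26],"angular":[0,0,0],"jaw":0.1},{"translation":[0,0,33],"angular":[0,0,0],"jaw":0.1},{"translation":[0,0,39],"angular":[0,0,0],"jaw":0.1},{"translation":[0,0,45],"angular":[0,0,0],"jaw":0.1},{"translation":[0,0,50],"angular":[0,0,0],"jaw":0.1}]'
python3 - <<'E'
from h import *
im=snap("scene","s11")
for l in("probe_head","gauge","lock_pad"):print(l,[(d["rect"],round(d["score"],2)) for d in ctrl.look_for("scene",l)[:2]])
o=ctrl.get_obs();print(o["ee_pos"],o["ft_force"])
E
```

```text
t: 26.85
ee_pos: [601.4, 238.6, 156.6]
orientation: [-3.064, -0.691, -0.001]
ft_force: [0.5, 0.6, 5.0]
width: 24.3
grasp_force: 29.8
probe_head [([323.8, 255.3, 353.8, 268.8], 0.53), ([339.1, 222.5, 351.1, 246.4], 0.42)]
gauge [([331.0, 214.5, 350.4, 276.6], 0.82), ([335.6, 253.2, 341.1, 257.3], 0.25)]
lock_pad [([263.8, 191.9, 286.2, 222.1], 0.34)]
[600.57080808 238.15821514 156.00598091] [ 1.28574542  0.16574557 -2.6255232 ]
```

```bash
python3 -m creep '[{"translation":[0,0,0.5],"angular":[0,0,0],"jaw":0.1},{"translation":[0,0,0.9],"angular":[0,0,0],"jaw":0.1},{"translation":[0,0,1.2],"angular":[0,0,0],"jaw":0.1},{"translation":[0,0,1.5],"angular":[0,0,0],"jaw":0.1},{"translation":[0,0,1.8],"angular":[0,0,0],"jaw":0.1},{"translation":[0,0,2],"angular":[0,0,0],"jaw":0.1},{"translation":[0,0,2.2],"angular":[0,0,0],"jaw":0.1},{"translation":[0,0,2.4],"angular":[0,0,0],"jaw":0.1}]'
```

```text
t: 28.05
ee_pos: [601.2, 238.4, 154.5]
orientation: [3.065, 0.691, -0.0]
ft_force: [-3.8, -1.6, 3.3]
width: 23.6
grasp_force: 29.8
```

```bash
python3 -m creep '[{"translation":[0,0,0.3],"angular":[0,0,0],"jaw":0.1},{"translation":[0,0,0.6],"angular":[0,0,0],"jaw":0.1},{"translation":[0,0,0.9],"angular":[0,0,0],"jaw":0.1},{"translation":[0,0,1.2],"angular":[0,0,0],"jaw":0.1},{"translation":[0,0,1.4],"angular":[0,0,0],"jaw":0.1},{"translation":[0,0,1.6],"angular":[0,0,0],"jaw":0.1},{"translation":[0,0,1.8],"angular":[0,0,0],"jaw":0.1},{"translation":[0,0,2],"angular":[0,0,0],"jaw":0.1}]'
```

```text
t: 29.05
ee_pos: [601.2, 238.4, 152.5]
orientation: [3.065, 0.691, -0.0]
ft_force: [-3.5, -2.6, 4.1]
width: 23.8
grasp_force: 29.8
```

```bash
python3 -m creep '[{"translation":[0,0,0.3],"angular":[0,0,0],"jaw":0.1},{"translation":[0,0,0.6],"angular":[0,0,0],"jaw":0.1},{"translation":[0,0,0.9],"angular":[0,0,0],"jaw":0.1},{"translation":[0,0,1.2],"angular":[0,0,0],"jaw":0.1},{"translation":[0,0,1.5],"angular":[0,0,0],"jaw":0.1},{"translation":[0,0,1.8],"angular":[0,0,0],"jaw":0.1},{"translation":[0,0,2],"angular":[0,0,0],"jaw":0.1},{"translation":[0,0,2.2],"angular":[0,0,0],"jaw":0.1}]'
```

```text
t: 30.05
ee_pos: [601.3, 238.5, 150.3]
orientation: [-3.064, -0.691, -0.0]
ft_force: [-3.6, -2.3, 3.7]
width: 24.4
grasp_force: 29.8
```

```bash
python3 -m creep '[{"translation":[0,0,0.3],"angular":[0,0,0],"jaw":0.1},{"translation":[0,0,0.6],"angular":[0,0,0],"jaw":0.1},{"translation":[0,0,0.9],"angular":[0,0,0],"jaw":0.1},{"translation":[0,0,1.2],"angular":[0,0,0],"jaw":0.1},{"translation":[0,0,1.5],"angular":[0,0,0],"jaw":0.1},{"translation":[0,0,1.8],"angular":[0,0,0],"jaw":0.1},{"translation":[0,0,2],"angular":[0,0,0],"jaw":0.1},{"translation":[0,0,2.2],"angular":[0,0,0],"jaw":0.1}]'
```

```text
t: 31.05
ee_pos: [601.3, 238.5, 148.1]
orientation: [-3.065, -0.691, -0.0]
ft_force: [-1.1, -0.7, 4.4]
width: 23.5
grasp_force: 29.8
```

```bash
python3 -m creep '[{"translation":[0,0,0.3],"angular":[0,0,0],"jaw":0.1},{"translation":[0,0,0.6],"angular":[0,0,0],"jaw":0.1},{"translation":[0,0,0.9],"angular":[0,0,0],"jaw":0.1},{"translation":[0,0,1.2],"angular":[0,0,0],"jaw":0.1},{"translation":[0,0,1.5],"angular":[0,0,0],"jaw":0.1},{"translation":[0,0,1.8],"angular":[0,0,0],"jaw":0.1},{"translation":[0,0,2],"angular":[0,0,0],"jaw":0.1},{"translation":[0,0,2],"angular":[0,0,0],"jaw":0.1}]'
```

```text
t: 32.05
ee_pos: [601.3, 238.5, 146.1]
orientation: [-3.064, -0.691, -0.0]
ft_force: [-1.6, -1.3, 2.6]
width: 24.0
grasp_force: 29.8
```

```bash
python3 -m creep '[{"translation":[0,0,0.3],"angular":[0,0,0],"jaw":0.1},{"translation":[0,0,0.6],"angular":[0,0,0],"jaw":0.1},{"translation":[0,0,0.9],"angular":[0,0,0],"jaw":0.1},{"translation":[0,0,1.2],"angular":[0,0,0],"jaw":0.1},{"translation":[0,0,1.5],"angular":[0,0,0],"jaw":0.1},{"translation":[0,0,1.8],"angular":[0,0,0],"jaw":0.1},{"translation":[0,0,2],"angular":[0,0,0],"jaw":0.1},{"translation":[0,0,2.2],"angular":[0,0,0],"jaw":0.1}]'
```

```text
t: 33.05
ee_pos: [601.2, 238.5, 143.9]
orientation: [-3.065, -0.692, -0.0]
ft_force: [-1.9, -0.8, 4.2]
width: 24.2
grasp_force: 29.8
```

```bash
python3 -m creep '[{"translation":[0,0,0.3],"angular":[0,0,0],"jaw":0.1},{"translation":[0,0,0.6],"angular":[0,0,0],"jaw":0.1},{"translation":[0,0,0.9],"angular":[0,0,0],"jaw":0.1},{"translation":[0,0,1.2],"angular":[0,0,0],"jaw":0.1},{"translation":[0,0,1.5],"angular":[0,0,0],"jaw":0.1},{"translation":[0,0,1.8],"angular":[0,0,0],"jaw":0.1},{"translation":[0,0,2],"angular":[0,0,0],"jaw":0.1},{"translation":[0,0,2.2],"angular":[0,0,0],"jaw":0.1}]'
```

```text
t: 34.05
ee_pos: [601.2, 238.5, 141.7]
orientation: [-3.065, -0.691, -0.0]
ft_force: [-0.6, 1.0, 4.7]
width: 23.7
grasp_force: 29.8
```

```bash
python3 -m creep '[{"translation":[0,0,0.3],"angular":[0,0,0],"jaw":0.1},{"translation":[0,0,0.6],"angular":[0,0,0],"jaw":0.1},{"translation":[0,0,0.9],"angular":[0,0,0],"jaw":0.1},{"translation":[0,0,1.2],"angular":[0,0,0],"jaw":0.1},{"translation":[0,0,1.5],"angular":[0,0,0],"jaw":0.1},{"translation":[0,0,1.8],"angular":[0,0,0],"jaw":0.1},{"translation":[0,0,2],"angular":[0,0,0],"jaw":0.1},{"translation":[0,0,2.2],"angular":[0,0,0],"jaw":0.1}]'
```

```text
t: 35.05
ee_pos: [601.2, 238.5, 139.5]
orientation: [-3.065, -0.691, -0.0]
ft_force: [-0.5, -0.8, 4.7]
width: 24.1
grasp_force: 29.8
```

```bash
python3 -m creep '[{"translation":[0,0,0.3],"angular":[0,0,0],"jaw":0.1},{"translation":[0,0,0.6],"angular":[0,0,0],"jaw":0.1},{"translation":[0,0,0.9],"angular":[0,0,0],"jaw":0.1},{"translation":[0,0,1.2],"angular":[0,0,0],"jaw":0.1},{"translation":[0,0,1.5],"angular":[0,0,0],"jaw":0.1},{"translation":[0,0,1.8],"angular":[0,0,0],"jaw":0.1},{"translation":[0,0,2],"angular":[0,0,0],"jaw":0.1},{"translation":[0,0,2.2],"angular":[0,0,0],"jaw":0.1}]'
```

```text
t: 36.05
ee_pos: [601.2, 238.4, 137.3]
orientation: [-3.065, -0.691, -0.0]
ft_force: [-1.2, 0.5, 2.6]
width: 24.1
grasp_force: 29.8
```

```bash
python3 -m creep '[{"translation":[0,0,0.3],"angular":[0,0,0],"jaw":0.1},{"translation":[0,0,0.6],"angular":[0,0,0],"jaw":0.1},{"translation":[0,0,0.9],"angular":[0,0,0],"jaw":0.1},{"translation":[0,0,1.2],"angular":[0,0,0],"jaw":0.1},{"translation":[0,0,1.5],"angular":[0,0,0],"jaw":0.1},{"translation":[0,0,1.8],"angular":[0,0,0],"jaw":0.1},{"translation":[0,0,2],"angular":[0,0,0],"jaw":0.1},{"translation":[0,0,2.2],"angular":[0,0,0],"jaw":0.1}]'
```

```text
t: 37.05
ee_pos: [601.2, 238.5, 135.1]
orientation: [-3.065, -0.691, -0.0]
ft_force: [-1.1, -0.5, 4.3]
width: 23.6
grasp_force: 29.8
```

```bash
python3 -m creep '[{"translation":[0,0,0.3],"angular":[0,0,0],"jaw":0.1},{"translation":[0,0,0.6],"angular":[0,0,0],"jaw":0.1},{"translation":[0,0,0.9],"angular":[0,0,0],"jaw":0.1},{"translation":[0,0,1.2],"angular":[0,0,0],"jaw":0.1},{"translation":[0,0,1.5],"angular":[0,0,0],"jaw":0.1},{"translation":[0,0,1.8],"angular":[0,0,0],"jaw":0.1},{"translation":[0,0,2],"angular":[0,0,0],"jaw":0.1},{"translation":[0,0,2.2],"angular":[0,0,0],"jaw":0.1}]'
```

```text
t: 38.05
ee_pos: [601.2, 238.5, 132.9]
orientation: [-3.065, -0.691, 0.0]
ft_force: [-0.1, 1.0, 4.7]
width: 24.2
grasp_force: 29.8
```

```bash
python3 -m creep '[{"translation":[0,0,0.3],"angular":[0,0,0],"jaw":0.1},{"translation":[0,0,0.6],"angular":[0,0,0],"jaw":0.1},{"translation":[0,0,0.9],"angular":[0,0,0],"jaw":0.1},{"translation":[0,0,1.2],"angular":[0,0,0],"jaw":0.1},{"translation":[0,0,1.5],"angular":[0,0,0],"jaw":0.1},{"translation":[0,0,1.8],"angular":[0,0,0],"jaw":0.1},{"translation":[0,0,2],"angular":[0,0,0],"jaw":0.1},{"translation":[0,0,2.2],"angular":[0,0,0],"jaw":0.1}]'
```

```text
t: 39.05
ee_pos: [601.2, 238.4, 130.7]
orientation: [-3.065, -0.691, 0.0]
ft_force: [-1.5, 0.3, 4.4]
width: 23.9
grasp_force: 29.8
```

```bash
python3 -m creep '[{"translation":[0,0,0.3],"angular":[0,0,0],"jaw":0.1},{"translation":[0,0,0.6],"angular":[0,0,0],"jaw":0.1},{"translation":[0,0,0.9],"angular":[0,0,0],"jaw":0.1},{"translation":[0,0,1.2],"angular":[0,0,0],"jaw":0.1},{"translation":[0,0,1.5],"angular":[0,0,0],"jaw":0.1},{"translation":[0,0,1.8],"angular":[0,0,0],"jaw":0.1},{"translation":[0,0,2],"angular":[0,0,0],"jaw":0.1},{"translation":[0,0,2.2],"angular":[0,0,0],"jaw":0.1}]'
```

```text
t: 40.05
ee_pos: [601.2, 238.4, 128.5]
orientation: [-3.065, -0.691, -0.0]
ft_force: [-0.7, -0.5, 3.8]
width: 23.7
grasp_force: 29.8
```

```bash
python3 -m creep '[{"translation":[0,0,0.3],"angular":[0,0,0],"jaw":0.1},{"translation":[0,0,0.6],"angular":[0,0,0],"jaw":0.1},{"translation":[0,0,0.9],"angular":[0,0,0],"jaw":0.1},{"translation":[0,0,1.2],"angular":[0,0,0],"jaw":0.1},{"translation":[0,0,1.5],"angular":[0,0,0],"jaw":0.1},{"translation":[0,0,1.8],"angular":[0,0,0],"jaw":0.1},{"translation":[0,0,2],"angular":[0,0,0],"jaw":0.1},{"translation":[0,0,2.2],"angular":[0,0,0],"jaw":0.1}]'
```

```text
t: 41.05
ee_pos: [601.2, 238.5, 126.3]
orientation: [3.065, 0.691, -0.0]
ft_force: [-0.8, 0.1, 3.6]
width: 23.8
grasp_force: 29.8
```

```bash
python3 -m creep '[{"translation":[0,0,0.3],"angular":[0,0,0],"jaw":0.1},{"translation":[0,0,0.6],"angular":[0,0,0],"jaw":0.1},{"translation":[0,0,0.9],"angular":[0,0,0],"jaw":0.1},{"translation":[0,0,1.2],"angular":[0,0,0],"jaw":0.1},{"translation":[0,0,1.5],"angular":[0,0,0],"jaw":0.1},{"translation":[0,0,1.8],"angular":[0,0,0],"jaw":0.1},{"translation":[0,0,2],"angular":[0,0,0],"jaw":0.1},{"translation":[0,0,2.2],"angular":[0,0,0],"jaw":0.1}]'
```

```text
t: 42.05
ee_pos: [601.2, 238.5, 124.1]
orientation: [-3.065, -0.691, 0.0]
ft_force: [-1.5, 0.4, 3.6]
width: 24.2
grasp_force: 29.8
```

```bash
python3 -m creep '[{"translation":[0,0,0.3],"angular":[0,0,0],"jaw":0.1},{"translation":[0,0,0.6],"angular":[0,0,0],"jaw":0.1},{"translation":[0,0,0.9],"angular":[0,0,0],"jaw":0.1},{"translation":[0,0,1.2],"angular":[0,0,0],"jaw":0.1},{"translation":[0,0,1.5],"angular":[0,0,0],"jaw":0.1},{"translation":[0,0,1.8],"angular":[0,0,0],"jaw":0.1},{"translation":[0,0,2],"angular":[0,0,0],"jaw":0.1},{"translation":[0,0,2.2],"angular":[0,0,0],"jaw":0.1}]'
```

```text
t: 43.05
ee_pos: [601.2, 238.4, 121.9]
orientation: [3.065, 0.691, -0.0]
ft_force: [-2.2, 1.3, 3.4]
width: 23.9
grasp_force: 29.8
```

```bash
python3 -m creep '[{"translation":[0,0,0.3],"angular":[0,0,0],"jaw":0.1},{"translation":[0,0,0.6],"angular":[0,0,0],"jaw":0.1},{"translation":[0,0,0.9],"angular":[0,0,0],"jaw":0.1},{"translation":[0,0,1.2],"angular":[0,0,0],"jaw":0.1},{"translation":[0,0,1.5],"angular":[0,0,0],"jaw":0.1},{"translation":[0,0,1.8],"angular":[0,0,0],"jaw":0.1},{"translation":[0,0,2],"angular":[0,0,0],"jaw":0.1},{"translation":[0,0,2.2],"angular":[0,0,0],"jaw":0.1}]'
```

```text
t: 44.05
ee_pos: [601.3, 238.5, 120.8]
orientation: [-3.065, -0.691, -0.001]
ft_force: [-4.9, 0.1, 13.4]
width: 23.8
grasp_force: 29.8
```

```bash
python3 -m creep '[{"translation":[0,0,0.2],"angular":[0,0,0],"jaw":0.1},{"translation":[0,0,0.4],"angular":[0,0,0],"jaw":0.1},{"translation":[0,0,0.5],"angular":[0,0,0],"jaw":0.1},{"translation":[0,0,0.5],"angular":[0,0,0],"jaw":0.1},{"translation":[0,0,0.5],"angular":[0,0,0],"jaw":0.1},{"translation":[0,0,0.5],"angular":[0,0,0],"jaw":0.1},{"translation":[0,0,0.5],"angular":[0,0,0],"jaw":0.1},{"translation":[0,0,0.5],"angular":[0,0,0],"jaw":0.1}]'
python3 -c "
from workcell import ctrl;o=ctrl.get_obs();print(o['ft_force'],o['moment'],o['ee_pos'])"
```

```text
t: 45.05
ee_pos: [601.4, 238.5, 120.8]
orientation: [-3.065, -0.691, -0.001]
ft_force: [-4.1, -0.8, 14.7]
width: 24.1
grasp_force: 29.8
[-4.06471346 -0.84638294 14.69522345] [-0.140956   0.8385995  0.0265782] [601.39894361 238.47425861 120.78385345]
```

```bash
python3 -m creep '[{"translation":[0,0,-1],"angular":[0,0,0],"jaw":0.1},{"translation":[0,0,-1],"angular":[0,0,0],"jaw":0.65},{"translation":[0,0,-1],"angular":[0,0,0],"jaw":0.65},{"translation":[0,0,-1],"angular":[0,0,0],"jaw":0.65},{"translation":[0,0,-1],"angular":[0,0,0],"jaw":0.65},{"translation":[0,0,-3],"angular":[0,0,0],"jaw":0.65},{"translation":[0,0,-15],"angular":[0,0,0],"jaw":0.65},{"translation":[0,0,-45],"angular":[0,0,0],"jaw":0.65}]'
python3 -m creep '[{"translation":[0,0,-30],"angular":[0,0,0],"jaw":0},{"translation":[15,0,-30],"angular":[0,0,0],"jaw":0},{"translation":[35,0,-30],"angular":[0,0,0],"jaw":0},{"translation":[57,0,-30],"angular":[0,0,0],"jaw":0},{"translation":[57,0,-30],"angular":[0,0,0],"jaw":0},{"translation":[57,0,-30],"angular":[0,0,0],"jaw":0},{"translation":[57,0,-20],"angular":[0,0,0],"jaw":0},{"translation":[57,0,-10],"angular":[0,0,0],"jaw":0}]'
python3 - <<'E'
from h import *
a=snap("scene","s12")
for l in("probe_head","gauge","lid"):print(l,[(np.round(d["rect"],1),round(d["score"],2)) for d in ctrl.look_for("scene",l)[:2]])
o=ctrl.get_obs();print(o["ee_pos"])
print(proj("scene",[[601,238,160],[601+54,238+26,160],[601+54,238+26,o["ee_pos"][2]+25]]))
E
```

```text
t: 46.05
ee_pos: [600.3, 238.1, 164.0]
orientation: [3.064, 0.691, -0.004]
ft_force: [0.2, 0.1, -0.3]
width: 57.2
grasp_force: 0.0
t: 47.05
ee_pos: [652.1, 262.7, 173.4]
orientation: [3.065, 0.691, -0.001]
ft_force: [0.4, -0.7, 0.4]
width: 0.4
grasp_force: 0.0
probe_head []
gauge [(array([329.4, 235.6, 347.9, 277.6]), 0.87)]
lid [(array([314.7, 189.6, 328.3, 224.3]), 0.55)]
[652.33535901 262.80219819 173.69468075]
[[341.54016182 238.39588815]
 [337.19576567 257.60899334]
 [337.86166329 248.28533293]]
```

```bash
python3 -m creep '[{"translation":[0,0,10],"angular":[0,0,0],"jaw":0},{"translation":[0,0,20],"angular":[0,0,0],"jaw":0},{"translation":[0,0,27],"angular":[0,0,0],"jaw":0},{"translation":[0,0,32],"angular":[0,0,0],"jaw":0},{"translation":[0,0,37],"angular":[0,0,0],"jaw":0},{"translation":[0,0,41],"angular":[0,0,0],"jaw":0},{"translation":[0,0,45],"angular":[0,0,0],"jaw":0},{"translation":[0,0,48],"angular":[0,0,0],"jaw":0}]'
```

```text
t: 48.25
ee_pos: [654.2, 263.5, 127.3]
orientation: [-3.064, -0.691, -0.006]
ft_force: [2.0, 1.3, 2.9]
width: 0.5
grasp_force: 1.5
```

```bash
python3 -m creep '[{"translation":[0,0,1],"angular":[0,0,0],"jaw":0},{"translation":[0,0,2],"angular":[0,0,0],"jaw":0},{"translation":[0,0,3],"angular":[0,0,0],"jaw":0},{"translation":[0,0,4],"angular":[0,0,0],"jaw":0},{"translation":[0,0,5],"angular":[0,0,0],"jaw":0},{"translation":[0,0,6],"angular":[0,0,0],"jaw":0},{"translation":[0,0,6.5],"angular":[0,0,0],"jaw":0},{"translation":[0,0,7],"angular":[0,0,0],"jaw":0}]'
```

```text
t: 49.25
ee_pos: [652.6, 262.9, 119.1]
orientation: [-3.065, -0.691, 0.0]
ft_force: [0.7, 0.4, 1.4]
width: 0.7
grasp_force: 0.6
```

```bash
python3 -m creep '[{"translation":[0,0,0.5],"angular":[0,0,0],"jaw":0},{"translation":[0,0,1],"angular":[0,0,0],"jaw":0},{"translation":[0,0,1.5],"angular":[0,0,0],"jaw":0},{"translation":[0,0,2],"angular":[0,0,0],"jaw":0},{"translation":[0,0,2.4],"angular":[0,0,0],"jaw":0},{"translation":[0,0,2.6],"angular":[0,0,0],"jaw":0},{"translation":[0,0,2.8],"angular":[0,0,0],"jaw":0},{"translation":[0,0,3],"angular":[0,0,0],"jaw":0}]'
```

```text
t: 50.25
ee_pos: [652.7, 263.0, 116.2]
orientation: [-3.065, -0.691, -0.0]
ft_force: [-0.5, -0.4, 0.8]
width: 0.6
grasp_force: 0.6
```

```bash
python3 -m creep '[{"translation":[0,0,0.5],"angular":[0,0,0],"jaw":0},{"translation":[0,0,1],"angular":[0,0,0],"jaw":0},{"translation":[0,0,1.5],"angular":[0,0,0],"jaw":0},{"translation":[0,0,2],"angular":[0,0,0],"jaw":0},{"translation":[0,0,2.4],"angular":[0,0,0],"jaw":0},{"translation":[0,0,2.6],"angular":[0,0,0],"jaw":0},{"translation":[0,0,2.8],"angular":[0,0,0],"jaw":0},{"translation":[0,0,3],"angular":[0,0,0],"jaw":0}]'
```

```text
t: 51.25
ee_pos: [652.7, 262.9, 113.2]
orientation: [-3.065, -0.691, 0.0]
ft_force: [-1.1, 0.5, 1.2]
width: 0.4
grasp_force: 0.5
```

```bash
python3 -m creep '[{"translation":[0,0,0.5],"angular":[0,0,0],"jaw":0},{"translation":[0,0,1],"angular":[0,0,0],"jaw":0},{"translation":[0,0,1.5],"angular":[0,0,0],"jaw":0},{"translation":[0,0,2],"angular":[0,0,0],"jaw":0},{"translation":[0,0,2.4],"angular":[0,0,0],"jaw":0},{"translation":[0,0,2.6],"angular":[0,0,0],"jaw":0},{"translation":[0,0,2.8],"angular":[0,0,0],"jaw":0},{"translation":[0,0,3],"angular":[0,0,0],"jaw":0}]'
```

```text
t: 52.25
ee_pos: [652.8, 263.0, 110.2]
orientation: [-3.065, -0.691, -0.0]
ft_force: [-0.3, 0.5, 0.8]
width: 0.6
grasp_force: 0.7
```

```bash
python3 -m creep '[{"translation":[0,0,1],"angular":[0,0,0],"jaw":0},{"translation":[0,0,1.7],"angular":[0,0,0],"jaw":0},{"translation":[0,0,2.2],"angular":[0,0,0],"jaw":0},{"translation":[0,0,2.6],"angular":[0,0,0],"jaw":0},{"translation":[0,0,2.9],"angular":[0,0,0],"jaw":0},{"translation":[0,0,3.2],"angular":[0,0,0],"jaw":0},{"translation":[0,0,3.4],"angular":[0,0,0],"jaw":0},{"translation":[0,0,3.6],"angular":[0,0,0],"jaw":0}]'
```

```text
t: 53.25
ee_pos: [652.7, 262.9, 106.6]
orientation: [-3.065, -0.691, -0.0]
ft_force: [0.6, 0.4, 1.1]
width: 0.4
grasp_force: 0.8
```

```bash
python3 -m creep '[{"translation":[0,0,1],"angular":[0,0,0],"jaw":0},{"translation":[0,0,1.7],"angular":[0,0,0],"jaw":0},{"translation":[0,0,2.2],"angular":[0,0,0],"jaw":0},{"translation":[0,0,2.6],"angular":[0,0,0],"jaw":0},{"translation":[0,0,2.9],"angular":[0,0,0],"jaw":0},{"translation":[0,0,3.2],"angular":[0,0,0],"jaw":0},{"translation":[0,0,3.4],"angular":[0,0,0],"jaw":0},{"translation":[0,0,3.6],"angular":[0,0,0],"jaw":0}]'
```

```text
t: 54.25
ee_pos: [653.0, 263.1, 105.6]
orientation: [-3.064, -0.691, -0.002]
ft_force: [-5.1, -2.0, 18.0]
width: 0.5
grasp_force: 9.0
```

Hard stop at 18 N: the lever is flat. Retract and hand in.

```bash
python3 -m creep '[{"translation":[0,0,-2],"angular":[0,0,0],"jaw":0},{"translation":[0,0,-6],"angular":[0,0,0],"jaw":0},{"translation":[0,0,-20],"angular":[0,0,0],"jaw":0},{"translation":[0,0,-45],"angular":[0,0,0],"jaw":0},{"translation":[0,0,-75],"angular":[0,0,0],"jaw":0},{"translation":[0,0,-100],"angular":[0,0,0],"jaw":0},{"translation":[0,0,-110],"angular":[0,0,0],"jaw":0},{"translation":[0,0,-110],"angular":[0,0,0],"jaw":0}]'
python3 -c "
from workcell import ctrl;o=ctrl.get_obs();print(o['t'],o['ee_pos'],o['ft_force']);print(ctrl.close_job())"
```

```text
t: 55.25
ee_pos: [652.8, 263.0, 213.5]
orientation: [-3.064, -0.691, -0.001]
ft_force: [0.2, 0.4, -0.6]
width: 0.5
grasp_force: 0.0
55.25 [652.83426528 262.97114562 213.51080855] [ 0.2499201   0.38805955 -0.58665945]
the job is handed in; nothing more can be done
None
```

I handed the job in at 55 s of the 64 s allowed, but it returned no verdict. By contact forces, the lid is on the counter (a later picture shows it flat), the gauge stands across the rim with its probe on the bottom, and the lock lever is pressed flat; I didn't check the finished gauge in a picture.

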